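# Draw the end panel of a spice rack tight with its cam lock

### The job

Fit the loose end panel to the spice rack: slide it in square until its headed stud stands inside the open mouth of the cam and the panel just meets the rubber pads, then turn the cam's red key clockwise (seen from above) by feel until the cam has drawn the panel tight, with a pull on the stud of about 15 N. Under 7 N is still loose, and more than 25 N at any moment cracks the cam. Let go, and leave the jars and other things around where they stand.

Things in the scene. Friction and masses are not known exactly. Their poses are not given: they have to be found in the camera images.
- rack: wooden spice rack, fixed to the worktop: a board 260 x 120 mm, 14 mm thick, with an end panel (to 89 mm high) at its -x end and a back rail along its -y edge (50 mm high). Origin on the worktop under the cam's axis; +x points to the open end, where the board ends at x = +84 mm; z up
- channel_mouth (a point): middle of the flared mouth of the channel for the tongue, at the board's open end (rack x = 84, y = 0, z = 18 mm). The channel runs along the rack's x to x = 22 mm, 25 mm wide between two steel cheeks, tops at z = 21 mm
- pads_about (a point): point midway between two black rubber pads on the board's end (at rack y = +/-30 to 54 mm, z = 8 to 34 mm), at their mean place, rack x = 91 mm. The pads really stop the panel's inner face anywhere from x = 87 to 93.5 mm: that is not measured. Together they yield 1 mm for each 8 N of push
- cam_axis (a point): point on the cam's axis at the height of its slot, 26 mm above the worktop; turns with the rack (x to the open end)
- cam (a joint): angle of the aluminium cam (scroll 90 mm across, z = 22 to 30 mm), rad, growing clockwise from above, -0.5 to 2.9. Below 0.35 its mouth is open to the rack's +x. Beyond, its slot draws the stud in 6 mm per rad: it meets one 34 mm from the axis at 0.6, 28 mm at 1.6 rad. Friction 0.06 N m; turning on under load takes 0.012 to 0.025 N m more per N of pull, least for a stud near the axis
- cam_key (a point): centre of the red wing key on top of the cam, on its axis: a bar 12 mm thick, 56 mm long, z = 46 to 74 mm, on a stem 16 mm thick. Axes turn with the cam: its own y runs along the bar; at cam angle 0 that is the rack's y. Nothing else within 80 mm of the axis is higher than 50 mm
- panel: loose wooden end panel, 0.28 kg, standing on the worktop: 18 mm thick (x), 120 mm wide (y), 75 mm high. Origin on the worktop under the centre of the wooden board. A steel tongue 22 mm wide at z = 16 to 20 mm points to its own -x and ends 85 mm from the origin. Fitted, its axes agree with the rack's and its origin is about 100 mm from the rack's along +x
- stud (a point): axis of the upright steel stud on the panel's tongue, 71 mm from the panel's origin towards its -x and 26 mm above the worktop; shank 8 mm thick, head 14 mm wide with its top at z = 34.5 mm
- clip_jar: glass jar with an orange ring, 60 x 60 x 86 mm, standing on the rack's board; origin at the centre of its underside
- ointment_tin: white tin with a dark red knob, 50 x 50 x 35 mm, standing on the worktop; origin at the centre of its underside
- pepper_mill: wooden pepper mill, 58 mm wide, 170 mm high, on the worktop; origin at the centre of its underside
- honey_jar: honey jar with a black lid, 65 mm wide, 86 mm high, on the worktop; origin at the centre of its underside
- mister: white oil mister, 67 mm wide, 145 mm high, on the worktop; origin at the centre of its underside
Things that resemble listed ones, but are neither listed nor needed, are in the scene too. What is shaped like the panel but pink is not meant.

How it is judged:
By the outcome, as a careful person would: the job done as asked, in the order asked, and still so for the second after the job is handed in, with the robot touching nothing.
It also fails if it takes over 72 s, if anything falls off the work surface, if the arm or the gripper's body presses on something with over 40 N, if the wrist force passes 120 N, or if a joint passes its speed limit or range.

### The arm

A 6-joint arm with a two-finger parallel gripper is mounted at the origin on a cart in front of the work surface, level with it; the furniture and walls round the work are solid. World frame = base frame: x ahead of the robot, y to its left, z up, the work surface at z = 0. Lengths are in m, angles in rad, forces in N, time in s.
With the tool pointing down it reaches from about 0.35 to 0.775 m from the base axis. Payload 7.3 kg.
Tool frame: the origin (TCP) lies at the very end of the fingers, on their centre line; the grasp point (between the pads) lies 19 mm behind it (robot.pinch_z is the distance from the TCP to the grasp point, in m); z points along the fingers, y is the line along which they close (so a half turn about z gives the same grasp; the last joint's range is limited). The gripper opens to 92 mm and grips with 3 to 60 N. Pads are 19 mm wide; open, the fingers measure 130 mm over their backs; the gripper's body (75 mm by 190 mm) begins 47 mm behind the grasp point.
Start: joints at [-1.331, 0.342, 1.524, -0, 1.275, -0.146], TCP at [0.198, -0.486, 0.227] pointing down, gripper open.
Joint ranges: [-2.53, 2.53], [-0.77, 2.02], [0.04, 2.7], [-1, 4.14], [0.28, 2.66], [-3.11, 3.11]. Speed limits (rad/s): [2.57, 2.57, 3.14, 3.14, 3.14, 3.14].

### API

Orientations are given as a unit quaternion [x, y, z, w].
In Python, from workcell import telemetry, eyes, finish_job, robot gives the robot as it stands.
- The arm moves only by the tool carry_out, never from a script. Its argument "motion" is a list that holds one entry, the list of rows, each a list of 4 numbers: the shift along the world's x, y, z in units of 6 cm (1.0 is 6 cm), then the turn about the world's z in units of 5 degrees (1.0 is 5 degrees). A call has 1 to 12 rows; each row shifts and turns the commanded pose from where the row before left it; what a row does not reach is not made up. A row lasts 1/8 s, in which the tool goes at most 62.5 mm and 10.7 degrees, less where a joint would pass 70% of its speed; a pose out of reach is approached as far as the arm can. A call with a number of a shift or a turn outside -1 to 1 is refused whole. A call with a gripper value outside its range is refused whole. "fingers" is the closure, from 0 (fully open) to 1 (shut), set as the call begins (left out, the last holds). The fingers move at their own pace and stop on an object; "squeeze" is the grip in N (left out, the last holds). Time passes only in rows, so rows that do not move let the fingers close. It gives the time, the measured TCP pose, the force, the opening and the grip force at its end, in the units of the state.
- telemetry.observe(): the state, without advancing time (a new reading comes with each control period).
- eyes.camera(name): name is "scene" or "top"; returns the picture (420x560x3 uint8, blue, green, red); there is no depth.
- eyes.camera_model(name): a dict with "intrinsics" (3x3 intrinsics, pixels), "xyz" and "attitude" of the camera in the world. Camera axes: x right, y down, z forward; pixel columns grow to the right and rows downward; lengths in m; the calibration is good to about 2 mm. A picture is of the moment at which its call begins. camera_model takes no time and is no camera call.
- finish_job(): hands the job in; it is judged then, once.
The state is a dict: "t": time; "joints": joint angles; "joint_vel": joint speeds; "tau": joint torques, N m; "ee_pos": TCP position; "orientation": TCP orientation; "force": force on the tool from outside, world axes, zero at the start; "moment": the same for the moment, N m; "grip_width": opening from 0.0 (shut) to 1.0 (fully open); "grasp_force": force on a finger pad.
Only numpy, scipy, OpenCV 4.12 (cv2) and the standard library are available. Lean on these libraries where they do the work, as an engineer would, in place of code of your own. Each camera call takes 0.05 s, during which the arm holds its last target. There are 200 camera calls.

## Working session

There is one attempt and no reset: what is moved stays moved. The work goes in short steps, Python scripts to look and compute and a tool call to move; the robot and the scene stay as the last step left them, time stands still between calls to the robot, and variables do not carry over. Pictures are saved under pics/ and viewed, at most 10 in all, crops included, and the job is handed in when it is done.

Besides the shell and the picture viewer there is one more tool, called as a command line: name --argument value ..., lists and objects as JSON in quotes. carry_out: Moves the arm, as the interface text tells. Shifts and turns lie within -1 to 1; 1 stands for 6 cm of shift or 5 degrees of turn. Its arguments: {"type":"object","properties":{"motion":{"type":"array"},"fingers":{"type":"number"},"squeeze":{"type":"number"}},"required":["motion"]}

```bash
mkdir -p pics; python3 - <<'E'
from workcell import telemetry, eyes, robot
import cv2,numpy as np
for n in("scene","top"):
    cv2.imwrite(f"pics/{n}0.png",eyes.camera(n)); m=eyes.camera_model(n)
    print(n,np.round(m["intrinsics"],1).tolist(),m["xyz"],m["attitude"])
s=telemetry.observe();print(s)
E
```

```text
scene [[390.4, 0.0, 279.9], [0.0, 390.4, 211.6], [0.0, 0.0, 1.0]] [-0.07986152  0.75526023  0.61140398] [-0.30659429  0.80931498 -0.47289776  0.16545971]
top [[385.6, 0.0, 278.6], [0.0, 385.6, 212.7], [0.0, 0.0, 1.0]] [0.42801695 0.0416675  1.12259483] [ 0.71006384 -0.70218728  0.02750969 -0.04455988]
{'t': 0.1, 'joints': array([-1.33099925e+00,  3.42673762e-01,  1.52489360e+00,  1.13160897e-05,
        1.27540511e+00, -1.45998964e-01]), 'joint_vel': array([ 4.57680341e-04,  2.06515382e-04, -2.07143427e-03, -1.46421575e-03,
       -7.07311773e-05,  5.78066133e-04]), 'tau': array([ 1.04398110e-03, -4.32006741e+01, -2.44694173e+01,  7.19101564e-02,
        5.26309479e-02, -4.48963942e-05]), 'ee_pos': array([ 0.1974958 , -0.48605713,  0.22611344]), 'orientation': array([ 9.81452878e-01,  1.91702303e-01, -2.69384833e-05, -6.89407485e-04]), 'force': array([ 0.24874267,  0.16302644, -0.21070355]), 'moment': array([-0.03578608,  0.02364462, -0.02812191]), 'grasp_force': 0.0, 'grip_width': 0.9993951292632517}
```

View pics/scene0.png

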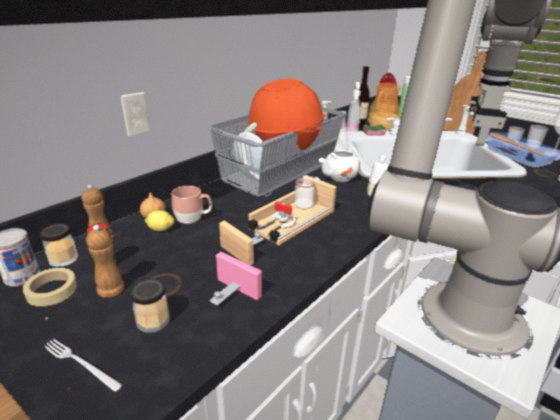

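View pics/top0.png

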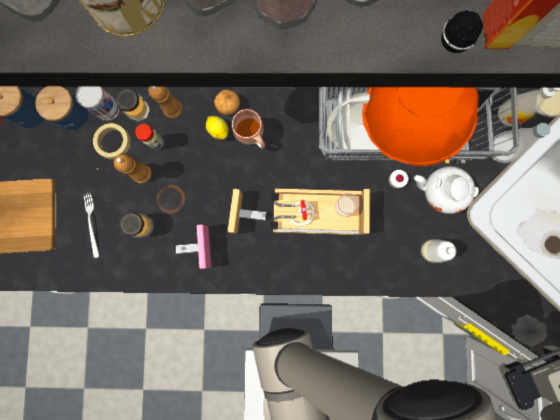

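The panel (235,211 in top) stands just beyond the rack's open end with its tongue pointing at the rack; the key is at about (303,210). The pink decoy is at (204,246). Next I'll zoom in.

```bash
python3 - <<'E'
import cv2,numpy as np
a=cv2.imread("pics/top0.png")[175:250,215:385];b=cv2.imread("pics/scene0.png")[170:275,205:345]
a=cv2.resize(a,None,fx=4.5,fy=4.5,interpolation=cv2.INTER_CUBIC)
cv2.imwrite("pics/c1.png",a)
b=cv2.resize(b,None,fx=5,fy=5,interpolation=cv2.INTER_CUBIC);cv2.imwrite("pics/c2.png",b)
E
cat > h.py <<'E'
import numpy as np,cv2
from scipy.spatial.transform import Rotation as R
from workcell import telemetry, eyes
def ray(n,u,v,z):
    m=eyes.camera_model(n);d=R.from_quat(m["attitude"]).as_matrix()@np.linalg.solve(m["intrinsics"],[u,v,1.])
    c=np.array(m["xyz"]);return c+d*(z-c[2])/d[2]
def proj(n,p):
    m=eyes.camera_model(n);q=m["intrinsics"]@(R.from_quat(m["attitude"]).as_matrix().T@(np.array(p)-m["xyz"]));return q[:2]/q[2]
def rect(n,mask,z):
    c=max(cv2.findContours(mask,cv2.RETR_EXTERNAL,cv2.CHAIN_APPROX_NONE)[0],key=cv2.contourArea)[:,0]
    w=np.array([ray(n,u,v,z)[:2] for u,v in c],np.float32)*1000
    r=cv2.minAreaRect(w);return r,cv2.boxPoints(r)
E
```

```text
(no output)
```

View pics/c1.png

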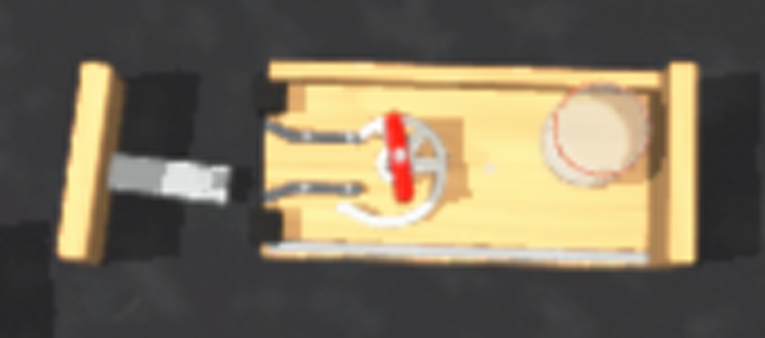

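View pics/c2.png

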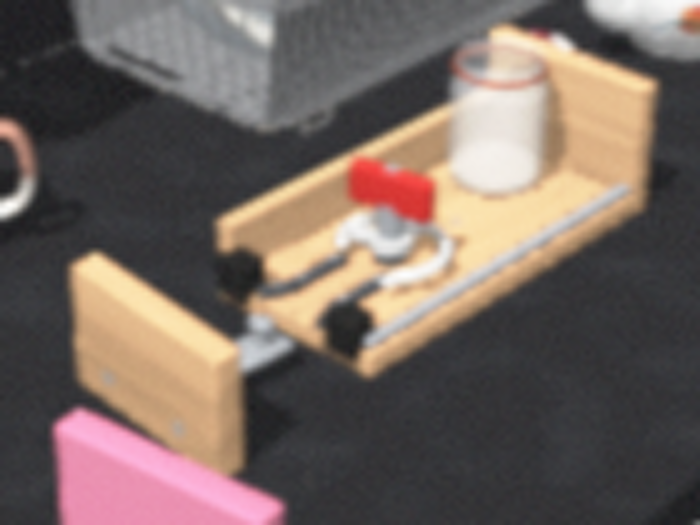

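Wooden panel, rack, cam mouth and key are all clear; the rack's +x points to the image left (world +y), and the panel is roughly aligned. Now measuring.

```bash
cat > meas.py <<'E'
from h import *
def panel(img, cols=(222,245), rows=(182,240)):
    # outer (left) top edge of wooden panel, z=75, subpixel by half-max threshold
    sub=img[:, :].astype(float); w=sub[:,:,2]-0.5*sub[:,:,0]
    pts=[]
    for v in range(*rows):
        r=w[v,cols[0]-8:cols[1]]; m=r.max()
        if m<90: continue
        k=np.argmax(r>m/2); 
        if k==0: continue
        f=k-(r[k]-m/2)/(r[k]-r[k-1]); pts.append((cols[0]-8+f,v))
    return np.array(pts)
E
python3 - <<'E'
from meas import *
img=cv2.imread("pics/top0.png")
p=panel(img); print(np.round(p[[0,-1]],1),len(p))
W=np.array([ray("top",u,v,.075)[:2] for u,v in p])*1000
l=np.polyfit(W[2:-2,0],W[2:-2,1],1); print("panel outer edge ang deg",np.degrees(np.arctan(l[0])),"x range",W[:,0].min(),W[:,0].max(),"y mid",np.polyval(l,W[:,0].mean()),"res",np.std(W[2:-2,1]-np.polyval(l,W[2:-2,0])))
hsv=cv2.cvtColor(img,cv2.COLOR_BGR2HSV)
red=((hsv[...,0]<8)|(hsv[...,0]>172))&(hsv[...,1]>170)&(hsv[...,2]>90)
m=np.zeros(red.shape,np.uint8);m[190:230,290:320]=red[190:230,290:320]*255
r,b=rect("top",m,.074);print("key",r); 
M=cv2.moments(m,True);print(ray("top",M["m10"]/M["m00"],M["m01"]/M["m00"],.068)*1000)
# rail outer edge (top in image) z=50
w=img[...,2]-0.5*img[...,0].astype(float)
pts=[];pb=[]
for u in range(278,358):
    c=w[180:200,u];mx=c.max();k=np.argmax(c>mx/2);pts.append((u,180+k-(c[k]-mx/2)/(c[k]-c[k-1])))
    c=w[240:222:-1,u];mx=c.max();k=np.argmax(c>mx/2);pb.append((u,240-(k-(c[k]-mx/2)/(c[k]-c[k-1]))))
for q,z in((pts,.05),(pb,.014)):
    W=np.array([ray("top",*a,z)[:2] for a in q])*1000
    l=np.polyfit(W[:,1],W[:,0],1);print("rack edge ang",np.degrees(np.arctan(l[0])),"x at y=0,-0.05",np.polyval(l,[0,-50]),np.std(W[:,0]-np.polyval(l,W[:,1])))
# board open end z=14, rows 205..215 (between pads)
for v in (206,208,211,213,216):
    c=w[v,262:285];mx=c.max();k=np.argmax(c>mx*.6);print(v,ray("top",262+k-(c[k]-mx*.6)/(c[k]-c[k-1]),v,.014)[:2]*1000,end=' ')
# stud/tongue: bright light pixels
g=img.min(2).astype(int); t=np.zeros_like(m);t[200:226,240:268]=(g[200:226,240:268]>75)*255
print("\ntongue",rect("top",t,.02)[0]); print(g[206:222,238:270])
print("key scene px", proj("scene",[.43,0.02,.074]))
m2=np.zeros_like(m);i2=cv2.imread("pics/scene0.png");h2=cv2.cvtColor(i2,cv2.COLOR_BGR2HSV)
r2=((h2[...,0]<8)|(h2[...,0]>172))&(h2[...,1]>150)&(h2[...,2]>80);m2[195:220,270:296]=r2[195:220,270:296]
M=cv2.moments(m2,True);print("key scene",M["m10"]/M["m00"],M["m01"]/M["m00"],ray("scene",M["m10"]/M["m00"],M["m01"]/M["m00"],.06)*1000)
E
```

```text
[[232.3 189. ]
 [227.6 232. ]] 44
panel outer edge ang deg -6.258635718046963 x range 480.71952906647846 599.4057624571312 y mid 202.5364257712705 res 0.31467691355093375
key ((529.8580932617188, -2.4610137939453125), (22.939115524291992, 9.866435050964355), 9.761832237243652)
[ 5.44314833e+02 -2.00893235e-01  6.80000000e+01]
rack edge ang 1.1974413833038706 x at y=0,-0.05 [606.56540151 605.5202846 ] 0.3043384631995745
rack edge ang 1.0467907935543854 x at y=0,-0.05 [484.44176322 483.52816427] 0.7882470626173138
206 [560.58202077  84.86103997] 208 [554.7506254   84.79458659] 211 [546.0149061   84.72069945] 213 [540.19854723  84.69934323] 216 [531.48679855  84.54626272] 
tongue ((535.7492065429688, 144.06312561035156), (76.0159912109375, 26.853233337402344), 83.41224670410156)
[[ 64  57  57  49  45  43  44  44  45  43  44  42  40  40  39  39  39  38
   40  43  54  56  56  56  56  56  56  56  56  56  56  56]
 [ 62  57  56  49  44  45  44  43  43  43  43  43  42  42  39  40  39  39
   41  51  56  55  55  56  56  56  56  56  54  55  56  56]
 [ 60  61  66  59  54  49  44  43  41  43  44  
[... 1245 characters left out ...]
 220 218 219 220 127  56  41  41  41]
 [ 57  52  46  46  46  45  48  53  64  71  76  93  96 122 130 134 148 174
  192 222 229 225 221 221 221 224 226 129  54  41  41  42]
 [ 56  48  42  39  40  39  39  39  42  42  42  46  46  51  57  62  73  92
  109 132 138 134 138 139 146 176 194 114  61  46  43  45]
 [ 58  46  42  40  39  39  38  39  38  39  39  38  39  39  42  41  43  50
   63  69  69  67  71  74  79  99 111  78  60  56  56  56]
 [ 58  45  42  38  38  39  39  39  38  39  39  39  40  38  40  40  41  45
   59  61  60  59  60  60  60  64  65  61  60  60  60  60]]
key scene px [310.6100268  220.77385917]
key scene 282.82706766917295 207.37593984962405 [547.45298258  -4.35892207  60.        ]
```

carry_out --motion '[[[0.184,0.365,0,0.978],[0.184,0.365,0,0.978],[0.184,0.365,0,0.978],[0.184,0.365,0,0.978],[0.184,0.365,0,0.978],[0.184,0.365,0,0.978],[0.184,0.365,0,0.978],[0.184,0.365,0,0.978],[0.184,0.365,0,0.978],[0.184,0.365,0,0.978],[0.184,0.365,0,0.978],[0.184,0.365,0,0.978]]]' --fingers 0.4 --squeeze 20

```text
t: 1.6
ee_pos: [0.3302, -0.2227, 0.2265]
orientation: [0.761, 0.649, 0.0, -0.0]
force: [-0.1, -0.7, -0.6]
grip_width: 0.604
grasp_force: 0.0
```

carry_out --motion '[[[0.184,0.365,0,0.978],[0.184,0.365,0,0.978],[0.184,0.365,0,0.978],[0.184,0.365,0,0.978],[0.184,0.365,0,0.978],[0.184,0.365,0,0.978],[0.184,0.365,0,0.978],[0.184,0.365,0,0.978],[0.184,0.365,0,0.978],[0.184,0.365,0,0.978],[0.184,0.365,0,0.978],[0.184,0.365,0,0.978]]]'

```text
t: 3.1
ee_pos: [0.4626, 0.04, 0.2264]
orientation: [0.345, 0.939, -0.0, -0.0]
force: [0.2, -0.1, -0.7]
grip_width: 0.596
grasp_force: 0.0
```

carry_out --motion '[[[0.184,0.365,0,0.978],[0.184,0.365,0,0.978],[0.184,0.365,0,0.978],[0.184,0.365,0,0.978],[0.184,0.365,0,0.978],[0.184,0.365,0,0.978],[0.184,0.365,0,0.978],[0,0,0,0],[0,0,0,0]]]'

```text
t: 4.22
ee_pos: [0.5393, 0.192, 0.2263]
orientation: [0.056, 0.998, -0.0, -0.001]
force: [-0.2, -0.6, -0.1]
grip_width: 0.601
grasp_force: 0.0
```

```bash
cat >> h.py <<'E'
def st():
    s=telemetry.observe();M=R.from_quat(s["orientation"]).as_matrix()
    print("t",round(s["t"],2),"tcp",np.round(s["ee_pos"]*1000,1),"yawY",round(np.degrees(np.arctan2(M[1,1],M[0,1])),2),"tilt",np.round(np.degrees(M[:2,2]),2),"F",np.round(s["force"],1),"M",np.round(s["moment"],2),"w",round(s["grip_width"]*92,1),"gf",round(s["grasp_force"],1),"j",np.round(np.degrees(s["joints"][[0,5]])))
E
python3 -c "from h import *;st()"
```

```text
t 4.22 tcp [539.3 192.  226.3] yawY 83.63 tilt [-0.07 -0.03] F [-0.2 -0.6 -0.1] M [ 0.14 -0.16 -0.01] w 55.3 gf 0.0 j [ 12. -72.]
```

carry_out --motion '[[[0,0.02,-0.6,0],[0,0,-0.6,0],[0,0,-0.6,0],[0,0,-0.6,0],[0,0,-0.4,0],[0,0,-0.27,0],[0,0,0,0]]]'

```text
t: 5.1
ee_pos: [0.5392, 0.1931, 0.0419]
orientation: [0.055, 0.998, -0.0, -0.001]
force: [0.5, -0.1, -0.2]
grip_width: 0.599
grasp_force: 0.0
```

carry_out --motion '[[[0,0,0,0],[0,0,0,0],[0,0,0,0],[0,0,0,0],[0,0,0,0]]]' --fingers 1 --squeeze 20

```text
t: 5.72
ee_pos: [0.5399, 0.1937, 0.0428]
orientation: [0.055, 0.998, 0.0, 0.0]
force: [-0.1, -0.7, 2.7]
grip_width: 0.194
grasp_force: 20.0
```

```bash
python3 - <<'E'
from h import *
st()
img=eyes.camera("top");cv2.imwrite("pics/top1.png",img);s=eyes.camera("scene");cv2.imwrite("pics/scene1.png",s)
a=cv2.resize(img[170:260,200:330],None,fx=4,fy=4,interpolation=cv2.INTER_CUBIC);b=cv2.resize(s[180:290,200:310],None,fx=3.27,fy=3.27,interpolation=cv2.INTER_CUBIC)[:360]
cv2.imwrite("pics/g1.png",np.hstack([a[:360,:440],b]))
E
```

```text
t 5.72 tcp [539.9 193.7  42.8] yawY 83.7 tilt [0.02 0.01] F [-0.1 -0.7  2.7] M [ 0.06 -0.08 -0.01] w 17.9 gf 20.0 j [ 12. -72.]
```

View pics/g1.png

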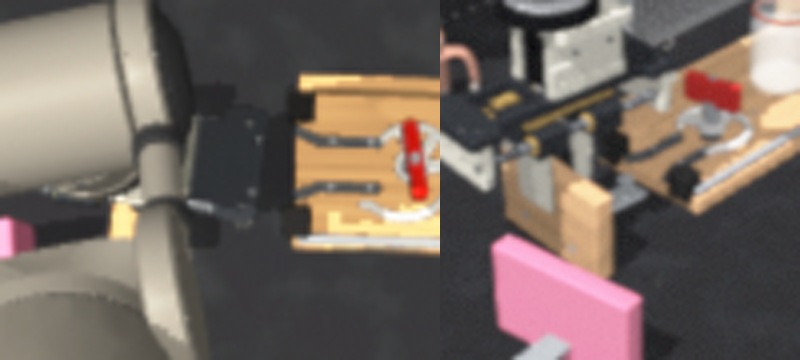

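carry_out --motion '[[[0.045,0,0,0.26],[0.045,0,0,0.26],[0.04,0,0,0.26],[0.04,0,0,0.25],[0,0,0,0],[-0.002,-0.1,0,0],[-0.002,-0.1,0,0],[-0.002,-0.1,0,0],[0,0,0,0]]]'

```text
t: 6.95
ee_pos: [0.55, 0.1749, 0.0428]
orientation: [0.01, 1.0, -0.0, 0.0]
force: [0.6, 0.8, 4.7]
grip_width: 0.193
grasp_force: 20.0
```

```bash
python3 - <<'E'
from h import *
st()
s=eyes.camera("scene");cv2.imwrite("pics/scene2.png",s)
img=eyes.camera("top")
b=cv2.resize(s[180:280,215:315],None,fx=6,fy=6,interpolation=cv2.INTER_CUBIC)
cv2.imwrite("pics/g2.png",b)
E
```

```text
t 6.95 tcp [550.  174.9  42.8] yawY 88.81 tilt [ 0.04 -0.02] F [0.6 0.8 4.7] M [ 0.09 -0.07  0.05] w 17.7 gf 20.0 j [ 10. -79.]
```

View pics/g2.png

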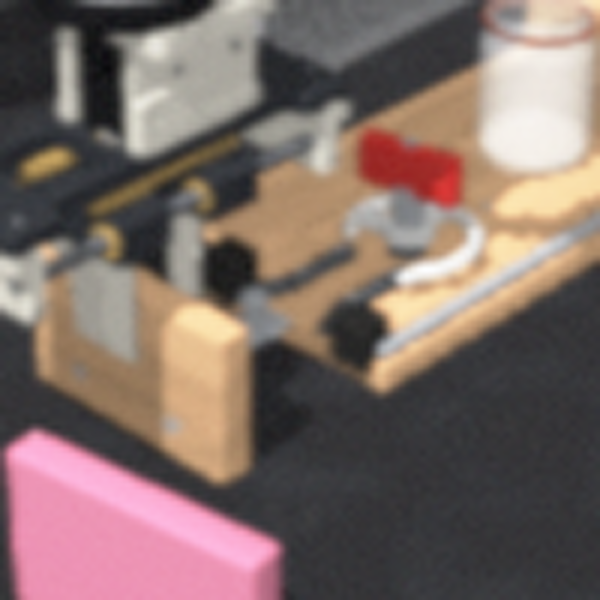

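The tongue tip is at the flared mouth between the cheeks (around 285,325 in the crop) and square. I'll push in slowly and check the force.

carry_out --motion '[[[-0.001,-0.06,0.008,0],[-0.001,-0.06,0,0],[-0.001,-0.06,0,0],[-0.001,-0.06,0,0],[-0.001,-0.06,0,0],[0,0,0,0]]]'

```text
t: 7.8
ee_pos: [0.5492, 0.157, 0.0428]
orientation: [0.01, 1.0, -0.0, -0.0]
force: [-0.8, -0.5, -0.1]
grip_width: 0.196
grasp_force: 20.0
```

```bash
python3 -c "from h import *;st()"
```

```text
t 7.8 tcp [549.2 157.   42.8] yawY 88.83 tilt [-0.04 -0.03] F [-0.8 -0.5 -0.1] M [-0.1  -0.2  -0.05] w 18.1 gf 20.0 j [  8. -81.]
```

carry_out --motion '[[[-0.002,-0.1,0,0],[-0.002,-0.1,0,0],[-0.002,-0.1,0,0],[-0.002,-0.1,0,0],[0,0,0,0]]]'

```text
t: 8.43
ee_pos: [0.5484, 0.1326, 0.0428]
orientation: [0.01, 1.0, -0.0, -0.001]
force: [-2.9, -1.7, 0.2]
grip_width: 0.191
grasp_force: 20.0
```

carry_out --motion '[[[-0.002,-0.1,0,0],[-0.002,-0.1,0,0],[-0.002,-0.1,0,0],[0,-0.05,0,0],[0,0,0,0]]]'

```text
t: 9.05
ee_pos: [0.5481, 0.1119, 0.0429]
orientation: [0.01, 1.0, -0.0, -0.0]
force: [-5.2, -0.8, 0.4]
grip_width: 0.199
grasp_force: 20.0
```

```bash
python3 -c "from h import *;st()"
```

```text
t 9.05 tcp [548.1 111.9  42.9] yawY 88.83 tilt [-0.06 -0.04] F [-5.2 -0.8  0.4] M [ 0.06  0.63 -0.14] w 18.3 gf 20.0 j [  4. -85.]
```

carry_out --motion '[[[-0.017,0,0,0],[0,0,0,0]]]'

```text
t: 9.3
ee_pos: [0.5478, 0.1124, 0.0429]
orientation: [0.01, 1.0, -0.0, 0.0]
force: [-1.7, -1.5, -2.3]
grip_width: 0.194
grasp_force: 20.0
```

carry_out --motion '[[[0,-0.05,0,0],[0,-0.05,0,0],[0,0,0,0]]]'

```text
t: 9.68
ee_pos: [0.5476, 0.1063, 0.043]
orientation: [0.01, 1.0, -0.0, 0.0]
force: [-1.3, 0.2, -3.1]
grip_width: 0.193
grasp_force: 20.0
```

```bash
python3 -c "from h import *;st()"
```

```text
t 9.68 tcp [547.6 106.3  43. ] yawY 88.84 tilt [ 0.01 -0.01] F [-1.3  0.2 -3.1] M [-0.01  0.09 -0.05] w 17.8 gf 20.0 j [  3. -86.]
```

carry_out --motion '[[[0,-0.033,0,0],[0,-0.017,0,0],[0,0,0,0]]]'

```text
t: 10.05
ee_pos: [0.5475, 0.1036, 0.043]
orientation: [0.01, 1.0, 0.0, 0.0]
force: [-0.7, 0.5, -2.8]
grip_width: 0.196
grasp_force: 20.0
```

carry_out --motion '[[[0,-0.017,0,0],[0,0,0,0]]]'

```text
t: 10.3
ee_pos: [0.5475, 0.1026, 0.043]
orientation: [0.01, 1.0, 0.0, 0.0]
force: [-1.4, 0.1, -1.5]
grip_width: 0.194
grasp_force: 20.0
```

carry_out --motion '[[[0,-0.017,0,0],[0,0,0,0]]]'

```text
t: 10.55
ee_pos: [0.5475, 0.1016, 0.043]
orientation: [0.01, 1.0, 0.0, 0.0]
force: [-1.2, 0.2, -2.3]
grip_width: 0.192
grasp_force: 20.0
```

carry_out --motion '[[[0,-0.017,0,0],[0,0,0,0]]]'

```text
t: 10.8
ee_pos: [0.5475, 0.1005, 0.043]
orientation: [0.01, 1.0, 0.0, -0.0]
force: [-1.0, 0.1, -2.8]
grip_width: 0.196
grasp_force: 20.0
```

carry_out --motion '[[[0,-0.017,0,0],[0,0,0,0]]]'

```text
t: 11.05
ee_pos: [0.5475, 0.0996, 0.043]
orientation: [0.01, 1.0, 0.0, -0.0]
force: [-1.4, 1.2, -1.5]
grip_width: 0.196
grasp_force: 20.0
```

carry_out --motion '[[[0,-0.012,0,0],[0,0,0,0]]]'

```text
t: 11.3
ee_pos: [0.5475, 0.0992, 0.043]
orientation: [0.01, 1.0, 0.0, 0.0]
force: [-1.8, 3.8, -0.8]
grip_width: 0.193
grasp_force: 20.0
```

carry_out --motion '[[[0,0,0,0],[0,0,0,0],[0,0,0,0]]]' --fingers 0.55

```text
t: 11.68
ee_pos: [0.5479, 0.0986, 0.0433]
orientation: [0.01, 1.0, -0.0, 0.0]
force: [-0.5, 0.2, 0.2]
grip_width: 0.438
grasp_force: 0.0
```

carry_out --motion '[[[0,0,0.3,0],[0,0,0.6,0],[0,0,0.8,0],[0,0,0.8,0],[0,0,0,0]]]'

```text
t: 12.3
ee_pos: [0.5498, 0.0988, 0.1973]
orientation: [0.01, 1.0, 0.0, 0.004]
force: [-0.7, 0.0, -1.1]
grip_width: 0.451
grasp_force: 0.0
```

```bash
python3 - <<'E'
from h import *
st()
def red(img,r0,r1,c0,c1):
    i=img[r0:r1,c0:c1].astype(float); w=np.clip(i[...,2]-np.maximum(i[...,1],i[...,0])*1.0-60,0,None)  # redness weight
    m=(w>25); v,u=np.nonzero(m); return u+c0,v+r0,w[m]
u,v,w=red(cv2.imread("pics/top0.png"),190,228,288,320)
W=np.array([ray("top",a,b,.074)[:2] for a,b in zip(u,v)])*1000
print(len(u),"mean",W.mean(0),"bbox",W.min(0),W.max(0))
C=np.cov(W.T);e,V=np.linalg.eigh(C);print("dir",V[:,1],np.degrees(np.arctan2(V[1,1],V[0,1])))
print("minrect",cv2.minAreaRect(W.astype(np.float32)))
u,v,w=red(eyes.camera("scene"),192,222,268,300);print("scene",len(u),u.mean(),v.mean(), "pred",proj("scene",[.5453,.0003,.06]),proj("scene",[.5453,.0003,.074]),u.min(),u.max(),v.min(),v.max())
s=eyes.camera("scene");t=eyes.camera("top")
cv2.imwrite("pics/g3.png",np.hstack([cv2.resize(s[170:270,215:335],None,fx=3.3,fy=3.3),cv2.resize(t[170:270,215:335],None,fx=3.3,fy=3.3)]))
E
```

```text
t 12.3 tcp [549.8  98.8 197.3] yawY 88.85 tilt [0.51 0.01] F [-0.7  0.  -1.1] M [ 0.07 -0.16 -0.  ] w 41.5 gf 0.0 j [  2. -87.]
73 mean [5.43398357e+02 3.36035456e-01] bbox [518.49728892  -7.10712926] [570.7354721    6.82738293]
dir [-0.98973746 -0.14289774] -171.78443925549945
minrect ((544.7593994140625, 0.015506744384765625), (53.08225631713867, 11.74875259399414), 6.663036346435547)
scene 139 283.32374100719426 207.54676258992805 pred [282.34864954 208.20371564] [282.47256999 203.94294639] 275 291 202 213
```

View pics/g3.png

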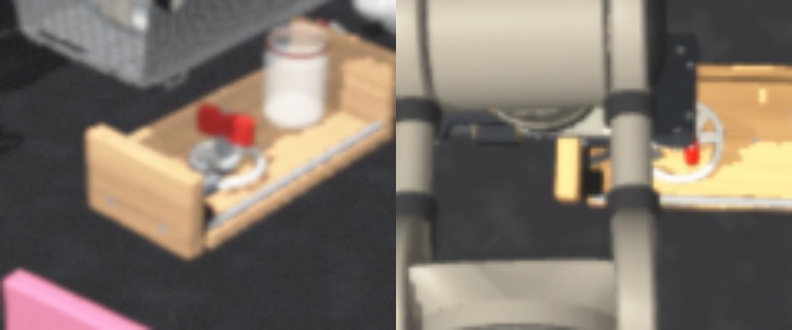

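The panel sits at the pads, square. Next I move over the key.

carry_out --motion '[[[-0.01,-0.41,0,0.41],[-0.01,-0.41,0,0.41],[-0.01,-0.41,0,0.41],[-0.02,-0.41,0,0.4],[0,0,-0.5,0],[0,0,-0.5,0],[0,0,0,0],[0,0,0,0]]]'

```text
t: 13.45
ee_pos: [0.5447, 0.0005, 0.1332]
orientation: [-0.061, 0.998, 0.0, -0.0]
force: [-0.3, 0.6, 1.1]
grip_width: 0.451
grasp_force: 0.0
```

```bash
python3 -c "from h import *;st()"
```

```text
t 13.45 tcp [5.447e+02 5.000e-01 1.332e+02] yawY 97.0 tilt [-0.02  0.01] F [-0.3  0.6  1.1] M [ 0.09 -0.15 -0.  ] w 41.5 gf 0.0 j [  -8. -105.]
```

carry_out --motion '[[[0,0,-0.5,0],[0,0,-0.5,0],[0,0,-0.3,0],[0,0,-0.1,0],[0,0,0,0]]]'

```text
t: 14.08
ee_pos: [0.5451, 0.0005, 0.0497]
orientation: [-0.061, 0.998, -0.0, 0.001]
force: [-0.7, 0.5, 1.1]
grip_width: 0.452
grasp_force: 0.0
```

carry_out --motion '[[[0,0,0,0],[0,0,0,0],[0,0,0,0],[0,0,0,0]]]' --fingers 1 --squeeze 10

```text
t: 14.58
ee_pos: [0.5448, 0.0, 0.0494]
orientation: [-0.061, 0.998, -0.0, 0.0]
force: [-0.4, -2.6, 2.8]
grip_width: 0.158
grasp_force: 10.0
```

```bash
python3 -c "from h import *;st()"
```

```text
t 14.57 tcp [544.8   0.   49.4] yawY 97.0 tilt [ 0.05 -0.04] F [-0.4 -2.6  2.8] M [-0.34 -0.08  0.05] w 14.5 gf 10.0 j [  -8. -105.]
```

carry_out --motion '[[[0,-0.01,0,0],[0,0,0,0],[0,0,0,0]]]' --squeeze 25

```text
t: 14.95
ee_pos: [0.5448, -0.0001, 0.0494]
orientation: [-0.061, 0.998, 0.0, 0.0]
force: [0.6, 0.1, 5.0]
grip_width: 0.145
grasp_force: 25.0
```

carry_out --motion '[[[0,0,0,0],[0,0,0,0],[0,0,0,0]]]' --squeeze 60

```text
t: 15.32
ee_pos: [0.5448, -0.0, 0.0493]
orientation: [-0.061, 0.998, 0.0, 0.0]
force: [-0.5, 0.9, 6.7]
grip_width: 0.129
grasp_force: 59.8
```

```bash
python3 -c "from h import *;st()"
```

```text
t 15.32 tcp [544.8  -0.   49.3] yawY 97.01 tilt [0.05 0.  ] F [-0.5  0.9  6.7] M [ 0.03 -0.14  0.06] w 11.9 gf 59.8 j [  -8. -105.]
```

carry_out --motion '[[[0,0,0,-0.5],[0,0,0,-0.8],[0,0,0,-0.8],[0,0,0,-0.8],[0,0,0,-0.5],[0,0,0,0]]]'

```text
t: 16.08
ee_pos: [0.5448, -0.0002, 0.0493]
orientation: [0.087, 0.996, -0.0, 0.0]
force: [-0.5, -1.0, 5.7]
grip_width: 0.133
grasp_force: 59.8
```

```bash
python3 -c "from h import *;st()"
```

```text
t 16.07 tcp [ 5.448e+02 -2.000e-01  4.930e+01] yawY 79.98 tilt [ 0.04 -0.01] F [-0.5 -1.   5.7] M [-0.03 -0.16 -0.02] w 12.3 gf 59.8 j [ -8. -88.]
```

carry_out --motion '[[[0,0,0,-0.5],[0,0,0,-0.8],[0,0,0,-0.8],[0,0,0,-0.8],[0,0,0,-0.5],[0,0,0,0]]]'

```text
t: 16.82
ee_pos: [0.5448, -0.0004, 0.0494]
orientation: [0.234, 0.972, -0.0, 0.0]
force: [-0.8, -0.9, 5.6]
grip_width: 0.127
grasp_force: 59.9
```

```bash
python3 -c "from h import *;st()"
```

```text
t 16.82 tcp [ 5.448e+02 -4.000e-01  4.940e+01] yawY 62.98 tilt [ 0.04 -0.02] F [-0.8 -0.9  5.6] M [-0.16 -0.08  0.  ] w 11.7 gf 59.9 j [ -8. -71.]
```

carry_out --motion '[[[0,0,0,-0.5],[0,0,0,-0.7],[0,0,0,-0.7],[0,0,0,-0.7],[0,0,0,-0.4],[0,0,0,0]]]'

```text
t: 17.58
ee_pos: [0.5447, -0.0005, 0.0493]
orientation: [0.359, 0.934, -0.0, 0.0]
force: [-0.6, -2.4, 6.0]
grip_width: 0.131
grasp_force: 59.9
```

```bash
python3 -c "from h import *;st()"
```

```text
t 17.57 tcp [ 5.447e+02 -5.000e-01  4.930e+01] yawY 47.98 tilt [ 0.03 -0.03] F [-0.6 -2.4  6. ] M [-0.33 -0.03 -0.  ] w 12.1 gf 59.9 j [ -8. -56.]
```

carry_out --motion '[[[0,-0.008,0,-0.6],[0,0,0,-0.6],[0,0,0,-0.6],[0,0,0,-0.6]]]'

```text
t: 18.08
ee_pos: [0.5446, -0.0006, 0.0493]
orientation: [0.455, 0.891, 0.0, 0.0]
force: [-1.4, -1.2, 5.9]
grip_width: 0.127
grasp_force: 59.9
```

```bash
python3 -c "from h import *;st()"
```

```text
t 18.07 tcp [544.6  -0.6  49.3] yawY 35.91 tilt [ 0.02 -0.  ] F [-1.4 -1.2  5.9] M [-0.05 -0.05  0.09] w 11.7 gf 59.9 j [ -8. -44.]
```

carry_out --motion '[[[0,0,0,-0.6],[0,0,0,-0.6]]]'

```text
t: 18.32
ee_pos: [0.5445, -0.0006, 0.0493]
orientation: [0.501, 0.866, 0.0, 0.0]
force: [-1.2, -0.4, 6.6]
grip_width: 0.132
grasp_force: 59.9
```

```bash
python3 -c "from h import *;st()"
```

```text
t 18.32 tcp [544.5  -0.6  49.3] yawY 29.91 tilt [ 0.02 -0.01] F [-1.2 -0.4  6.6] M [-0.14  0.03  0.04] w 12.1 gf 59.9 j [ -8. -38.]
```

carry_out --motion '[[[0,0,0,-0.6],[0,0,0,-0.6]]]'

```text
t: 18.58
ee_pos: [0.5445, -0.0006, 0.0493]
orientation: [0.545, 0.838, -0.0, 0.0]
force: [-0.8, -0.4, 5.8]
grip_width: 0.127
grasp_force: 59.9
```

```bash
python3 -c "from h import *;st()"
```

```text
t 18.57 tcp [544.5  -0.6  49.3] yawY 23.92 tilt [ 0.01 -0.01] F [-0.8 -0.4  5.8] M [-0.2   0.03  0.11] w 11.7 gf 59.9 j [ -8. -32.]
```

```bash
cat > t.py <<'E'
from h import *
s=telemetry.observe();M=R.from_quat(s["orientation"]).as_matrix()
y=np.degrees(np.arctan2(M[1,1],M[0,1]));print("theta",round(np.radians(88.85-y),3),"Mz",round(s["moment"][2],3),"tau6",round(s["tau"][5],3),"F",np.round(s["force"],1),"w",round(s["grip_width"]*92,1))
E
python3 t.py
```

```text
theta 1.133 Mz 0.112 tau6 -0.488 F [-0.8 -0.4  5.8] w 11.7
```

carry_out --motion '[[[0,0,0,-0.5],[0,0,0,-0.5]]]'

```text
t: 18.82
ee_pos: [0.5445, -0.0007, 0.0493]
orientation: [0.581, 0.814, -0.0, 0.0]
force: [-1.0, -1.2, 6.6]
grip_width: 0.128
grasp_force: 59.9
```

```bash
python3 t.py
```

```text
theta 1.22 Mz 0.044 tau6 -0.396 F [-1.  -1.2  6.6] w 11.8
```

carry_out --motion '[[[0,0,0,-0.5],[0,0,0,-0.5]]]'

```text
t: 19.08
ee_pos: [0.5444, -0.0007, 0.0493]
orientation: [0.616, 0.788, -0.0, 0.0]
force: [-1.0, -1.2, 5.7]
grip_width: 0.135
grasp_force: 59.9
```

```bash
python3 t.py
```

```text
theta 1.308 Mz 0.081 tau6 -0.396 F [-1.  -1.2  5.7] w 12.4
```

carry_out --motion '[[[0,0,0,-0.5],[0,0,0,-0.5]]]'

```text
t: 19.32
ee_pos: [0.5444, -0.0007, 0.0493]
orientation: [0.65, 0.76, -0.0, 0.0]
force: [-0.9, -0.6, 6.9]
grip_width: 0.135
grasp_force: 59.9
```

```bash
python3 t.py
```

```text
theta 1.395 Mz 0.053 tau6 -0.396 F [-0.9 -0.6  6.9] w 12.4
```

carry_out --motion '[[[0,0,0,-0.5],[0,0,0,-0.5]]]'

```text
t: 19.58
ee_pos: [0.5443, -0.0007, 0.0493]
orientation: [0.682, 0.731, -0.0, 0.0]
force: [-2.6, -0.8, 5.6]
grip_width: 0.127
grasp_force: 59.9
```

```bash
python3 t.py
```

```text
theta 1.482 Mz 0.116 tau6 -0.382 F [-2.6 -0.8  5.6] w 11.7
```

carry_out --motion '[[[0,0,0,-0.5],[0,0,0,-0.5]]]'

```text
t: 19.82
ee_pos: [0.5442, -0.0007, 0.0493]
orientation: [0.714, 0.701, -0.0, -0.0]
force: [-1.4, -0.8, 6.6]
grip_width: 0.126
grasp_force: 59.9
```

```bash
python3 t.py
```

```text
theta 1.569 Mz 0.186 tau6 -0.297 F [-1.4 -0.8  6.6] w 11.6
```

carry_out --motion '[[[0,0,0,-0.5],[0,0,0,-0.5]]]'

```text
t: 20.08
ee_pos: [0.5441, -0.0007, 0.0493]
orientation: [0.743, 0.669, -0.0, -0.0]
force: [-2.0, -0.1, 7.0]
grip_width: 0.127
grasp_force: 60.0
```

```bash
python3 t.py
```

```text
theta 1.656 Mz 0.293 tau6 -0.173 F [-2.  -0.1  7. ] w 11.7
```

carry_out --motion '[[[0,0,0,-0.5],[0,0,0,-0.5]]]'

```text
t: 20.32
ee_pos: [0.5441, -0.0006, 0.0493]
orientation: [0.772, 0.636, -0.0, -0.0]
force: [-1.6, -1.2, 7.0]
grip_width: 0.133
grasp_force: 60.2
```

```bash
python3 t.py
```

```text
theta 1.743 Mz 0.256 tau6 -0.122 F [-1.6 -1.2  7. ] w 12.3
```

carry_out --motion '[[[0,0,0,-0.35],[0,0,0,0]]]'

```text
t: 20.58
ee_pos: [0.5441, -0.0006, 0.0493]
orientation: [0.781, 0.624, -0.0, -0.0]
force: [-2.1, -1.0, 7.0]
grip_width: 0.132
grasp_force: 60.1
```

```bash
python3 t.py
```

```text
theta 1.773 Mz 0.251 tau6 0.39 F [-2.1 -1.   7. ] w 12.1
```

carry_out --motion '[[[0,0,0,0],[0,0,0,0],[0,0,0,0]]]' --fingers 0.55

```text
t: 20.95
ee_pos: [0.5442, -0.0005, 0.0486]
orientation: [0.781, 0.624, -0.0, -0.0]
force: [0.3, -0.1, -0.6]
grip_width: 0.406
grasp_force: 0.0
```

carry_out --motion '[[[0,0,0.2,0],[0,0,0.5,0],[0,0,0.6,0],[0,0,0.6,0],[0,0,0.6,0],[-0.5,-0.8,0,0],[-0.6,-0.9,0,0],[-0.6,-0.9,0,0],[-0.6,-0.9,0,0],[0,0,0,0],[0,0,0,0]]]'

```text
t: 22.32
ee_pos: [0.4106, -0.2046, 0.1996]
orientation: [0.782, 0.624, 0.0, 0.0]
force: [-0.6, -1.2, -0.7]
grip_width: 0.454
grasp_force: 0.0
```

```bash
python3 - <<'E'
from h import *
st()
s=eyes.camera("scene");t=eyes.camera("top");cv2.imwrite("pics/top4.png",t)
cv2.imwrite("pics/g4.png",np.hstack([cv2.resize(s[170:270,215:335],None,fx=3.3,fy=3.3),cv2.resize(t[170:270,215:335],None,fx=3.3,fy=3.3)]))
E
```

```text
t 22.32 tcp [ 410.6 -204.6  199.6] yawY -12.82 tilt [ 0.06 -0.01] F [-0.6 -1.2 -0.7] M [ 0.   -0.03  0.02] w 41.8 gf 0.0 j [-36. -23.]
```

View pics/g4.png

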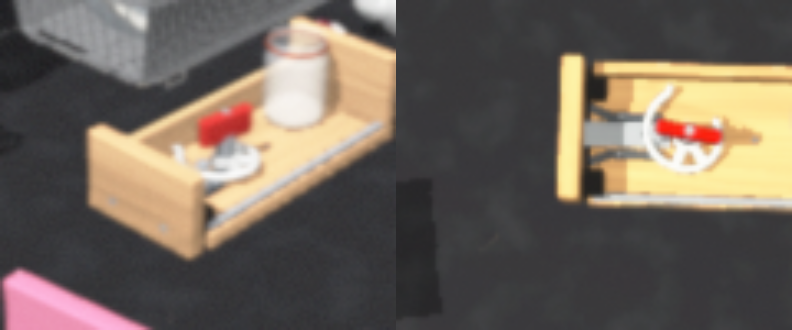

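The panel is square against the pads, the stud is in the cam slot and the key is turned. I'll check that the key angle held after release.

```bash
python3 - <<'E'
from h import *
i=cv2.imread("pics/top4.png")[195:225,285:325].astype(float)
m=(i[...,2]-np.maximum(i[...,1],i[...,0])-60)>25;v,u=np.nonzero(m)
W=np.array([ray("top",a+285,b+195,.074)[:2] for a,b in zip(u,v)],np.float32)*1000
V=np.linalg.eigh(np.cov(W.T))[1][:,1];V*=np.sign(V[1]);print("mean",W.mean(0),"theta cov",np.radians(178.85)-np.arctan2(V[1],V[0]),cv2.minAreaRect(W))
E
```

```text
mean [5.443986e+02 6.837884e-02] theta cov 1.7336902998101764 ((544.1658325195312, 0.16051292419433594), (53.818275451660156, 14.009288787841797), 81.00775909423828)
```

```bash
python3 -c "
from workcell import finish_job
print(finish_job())"
```

```text
the job is handed in; nothing more can be done
None
```

The panel is fitted square against the pads and the cam is turned to about 1.75 rad, for an estimated pull of 13–15 N on the stud. The gripper has let go and stands clear, nothing else was touched, and the job was handed in at about 22 s.

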